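# Close the blood-tube carrier for transport

### The job

Get the blood-tube carrier ready to leave: with the fingers, first push the upright orange hold-down flap over until it lies flat on top of the tubes, then swing the blue lid fully shut over it. Work gently with the fingertips or the outside of the fingers: do not grip the flap or the lid, do not let the lid slam, and leave the tubes and the things standing around the carrier where they are, unlifted.

Things in the scene. Friction and masses are not known exactly. Their poses are not given: they have to be found in the camera images.
- carrier: White foam-walled carrier box with blue bands, standing fast on the bench: 210 mm along its x, 250 mm along its y, 125 mm high to the rim, walls 14 mm. Origin: centre of its underside, z up. The lid is hinged along the rim of its +x side, the flap just inside its -x wall, so flap and lid fold towards each other. Inside, a black foam insert holds capped tubes 13 mm thick, cap tops 101 mm above the bench; three of them are loose in their holes.
- flap (a joint): Hold-down flap angle (rad): 0 = flat just above the tube caps (top face 110 mm above the bench, 15 mm below the rim), 1.57 = upright, stop at 1.75 leaning out over the -x wall. Folds towards carrier +x. Its stiff hinge (0.11 N m) holds it at any angle; pushing takes under 3 N at mid-length. At 0 its free corners rest on soft rubber posts (about 4 N per mm, 115 mm from the hinge).
- flap_hinge (a point): Middle of the flap's hinge line, 107.5 mm above the bench; the hinge line runs along carrier y. The point turns with the flap: its x points from the hinge along the flap to the free edge, its z out of the flap's upper face (the face towards carrier -x while it is upright).
- flap_edge (a point): Middle of the flap's free edge (the end of its thumb tab), 170 mm from the hinge. The flap is an orange-framed clear plate 190 mm wide along carrier y and 155 mm long, 5 mm thick (the point lies in mid-thickness), plus a tab 56 mm wide and 15 mm long at the middle of the free edge. Axes as flap_hinge.
- lid (a joint): Blue lid angle (rad): 0 = fully shut on the rim, 1.57 = upright, stop at 2.05 leaning back beyond the carrier's +x side. Starts open, leaning back. Its stiff hinge (0.62 N m) holds it at any angle, it does not fall; pushing takes about 4 N at 170 mm from the hinge, all the way. Shut, it seats on a soft gasket (about 6 N per mm, 175 mm from the hinge).
- lid_hinge (a point): Middle of the lid's hinge line, at the rim's height, 125 mm above the bench, on the outer face of the +x side; the hinge line runs along carrier y. The point turns with the lid: its -x points from the hinge along the lid to the free edge, its z out of the lid's outer (top) face.
- lid_edge (a point): Middle of the lid's free edge at its outer (top) face, 210 mm from the hinge. The lid is a flat blue slab 210 x 250 mm and 28 mm thick, its inner face in the plane of the hinge line. Shut, its top is 153 mm above the bench. Axes as lid_hinge.
- tube_a_mid (a point): Bystander: centre of a loose tube with a purple cap (16 mm wide, 82 mm tall) standing in the foam insert among the others. Leave it in its hole.
- tube_b_mid (a point): Bystander: centre of a loose tube with a red cap (16 mm wide, 82 mm tall) standing in the foam insert among the others. Leave it in its hole.
- tube_c_mid (a point): Bystander: centre of a loose tube with a light-blue cap (16 mm wide, 82 mm tall) standing in the foam insert among the others. Leave it in its hole.
- holder_a: Bystander: translucent tube holder standing on its 38 mm flange, barrel 23 mm, 65 mm tall, near the +x side of the carrier behind the lid. Origin: centre of its underside. Leave it alone.
- holder_b: Bystander: second tube holder, like holder_a. Origin: centre of its underside. Leave it alone.
- roll: Bystander: white bandage roll standing on end, 60 mm wide, 95 mm tall, near the -x side of the carrier. Origin: centre of its underside. Leave it alone.
- wipes: Bystander: open white carton of wipe sachets, 75 x 110 mm, 85 mm tall, near the -x side of the carrier. Origin: centre of its underside. Leave it alone.
- jar: Bystander: clear specimen jar with yellow cap, 56 mm wide, 65 mm tall, near the holders. Origin: centre of its underside. Leave it alone.

How it is judged:
By the outcome, as a careful person would: the job done as asked, in the order asked, and still so for the second after the job is handed in, with the robot touching nothing.
It also fails if it takes over 58 s, if anything falls off the work surface, if the arm or the gripper's body presses on something with over 40 N, if the wrist force passes 120 N, or if a joint passes its speed limit or range.

### The arm

A 7-joint arm with a two-finger parallel gripper is mounted at the origin on the work surface. World frame = base frame: x ahead of the robot, y to its left, z up, the work surface at z = 0. Lengths are in m, angles in rad, forces in N, time in s.
With the tool pointing down it reaches from about 0.425 to 0.95 m from the base axis. Payload 4.7 kg.
Tool frame: the origin (TCP) lies on the centre line of the jaws, within the pads' length; the fingertips stand robot.nose_length ahead of it and the grasp point (between the pads) lies 8 mm behind it (robot.nose_length is the distance from the TCP to the fingertips, in m); z points along the fingers, x is the direction in which the jaws open and shut, and the axes are right-handed (so a half turn about z gives the same grasp; the last joint's range is limited). The gripper opens to 85 mm and grips with 20 to 120 N. Pads are 22 mm wide; open, the fingers measure 114 mm over their backs; the gripper's body (76 mm by 85 mm) begins 54 mm behind the grasp point. The pads swing forward as they close: fully open they stand 13 mm farther back than shut.
Start: joints at [-0.029, 0.469, -0.049, 1.532, 0.024, 1.141, -0.082], TCP at [0.675, 0, 0.219] pointing down, gripper open.
Joint ranges: [-2.59, 2.59], [-0.33, 1.99], [-1.39, 1.29], [0.1, 2.45], [-1.04, 4.18], [0.21, 1.99], [-2.66, 2.66]. Speed limits (rad/s): [2.57, 2.57, 3.14, 3.14, 3.14, 3.14, 3.14].

### API

Orientations are given as [roll, pitch, yaw] about the fixed x, y, z axes, in that order (R = Rz(yaw) Ry(pitch) Rx(roll)).
In Python, from plant import robot gives the robot as it stands. Calls block until the motion is done:
- robot.goto(position, orientation): joint-space move of the TCP to a pose.
- robot.move_straight(position, vel=0.15, attitude=None, contact_N=None): straight line of the TCP; attitude=None keeps the orientation; vel is the mean speed in m/s. With contact_N (N) it stops when the force on the tool has changed by that much, and returns True; else False.
- robot.move_joints(angles): joint-space move.
- robot.grip(opening, strength=None): opening from 0.0 (shut) to 1.0 (fully open); strength is the grip in N (None keeps the last); returns when the fingers have stopped.
- robot.sleep(seconds).
- robot.inverse_kinematics(position, orientation): joint angles nearest the present ones, or None.
- robot.sense(): the state.
- robot.grab_frame(name): name is "scene" or "side" or "wrist"; returns a dict with "image" (420x560x3 uint8, red, green, blue), "range_z" (420x560 float32, m along the optical axis (not along the pixel's ray), 0 where there is no reading), "fx", "fy", "cx", "cy" (pixels), "R" (3x3) and "t" (3): a world point X has camera coordinates R X + t. Camera axes: x right, y down, z forward; pixel columns grow to the right and rows downward; lengths in m; the calibration is good to about 2 mm. The wrist camera is an equidistant fisheye: a pixel r from the principal point sees the ray r / f radians off the axis. A picture is of the moment at which its call begins.
A pose or a line that the arm cannot do raises robot.IKError and nothing moves.
- robot.close_job(): hands the job in, once; it reports no verdict.
The state is a dict: "t": time; "joint_pos": joint angles; "joint_velocities": joint speeds; "effort": joint torques, N m; "tcp_pos": TCP position; "tcp_rot": TCP orientation; "wrist_force": force on the tool from outside, world axes, zero at the start; "torque": the same for the moment, N m; "opening": opening from 0.0 (shut) to 1.0 (fully open).
Only numpy, scipy, OpenCV 4.12 (cv2) and the standard library are available. Lean on these libraries where they do the work, as an engineer would, in place of code of your own. Each camera call takes 0.05 s, during which the arm holds its last target. There are 200 camera calls.

## Working session

There is one attempt and no reset: what is moved stays moved. The work goes in short steps, each a Python script; the robot and the scene stay as the last script left them, time stands still between calls to the robot, and variables do not carry over. Pictures are saved under pics/ and viewed, about 8 in all and at most 12, crops included, and the job is handed in when it is done.

```bash
ls; mkdir -p pics; python3 - <<'E'
from plant import robot
import cv2,numpy as np,pickle
print(robot.nose_length, robot.sense())
fs={}
for n in("scene","side","wrist"):
    f=robot.grab_frame(n);fs[n]=f
    cv2.imwrite(f"pics/{n}0.png",f["image"][:,:,::-1])
    print(n,f["fx"],f["cx"],f["cy"],(-f["R"].T@f["t"]).round(3),f["R"].round(2).tolist())
pickle.dump(fs,open("f0.pkl","wb"))
a=np.hstack([cv2.resize(fs[n]["image"],(400,300)) for n in("scene","side")])
E
```

```text
pics
0.011 {'t': 0.0, 'joint_pos': array([-0.02889562,  0.46945009, -0.0486061 ,  1.53370799,  0.02407615,
        1.14101982, -0.08228855]), 'joint_velocities': array([ 0.00112968,  0.00033873,  0.00018429, -0.00155795,  0.00045457,
       -0.00238278,  0.00118444]), 'effort': array([ 1.18357209e-03, -5.10321057e+01, -4.63755790e-02, -2.37716943e+01,
        1.05899444e-02,  7.35067850e-03,  1.56414734e-05]), 'tcp_pos': array([6.74375445e-01, 1.94733863e-05, 2.17749707e-01]), 'tcp_rot': array([3.14154423e+00, 2.00006705e-03, 3.89501010e-05]), 'wrist_force': array([-0.08373776,  0.73726337, -0.2670937 ]), 'torque': array([-0.07093733,  0.0441377 ,  0.03004218]), 'opening': 1.0031671040257362}
scene 538.4926689636064 296.5307520119835 216.68903753932196 [ 1.424 -0.085  0.897] [[0.08, 1.0, 0.0], [0.69, -0.05, -0.73], [-0.72, 0.06, -0.69]]
side 431.3382121630508 277.86366067549886 205.04854014121491 [ 1.106 -0.409  0.886] [[0.62, 0.79, -0.0], [0.6, -0.47, -0.64], [-0.51, 0.39, -0.77]]
wrist 325.19226210127806 279.57097763506283 204.218482988728 [0.676 0.072 0.373] [[1.0, -0.0, -0.0], [0.0, -0.96, 0.28], [-0.0, -0.28, -0.96]]
```

View pics/scene0.png

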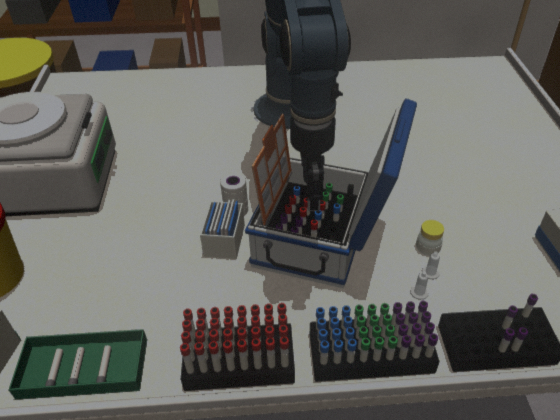

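View pics/side0.png

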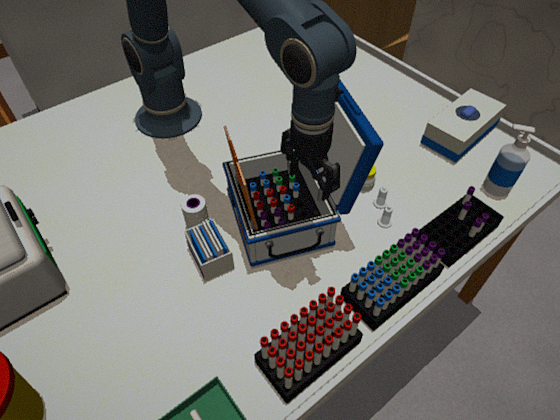

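The scene view shows the flap (orange, ~[272,165]) on the world -y side and the blue lid (~[388,160]) leaning back on the +y side. The tool is over the box between them. The roll (232,190) and wipes (222,225) stand behind the flap, and the holders (430,262)/(420,285) and jar (431,235) behind the lid. Carrier +x is therefore roughly world +y.

```bash
cat > h.py <<'E'
import numpy as np,cv2
def cloud(f):
    h,w=f["range_z"].shape; u,v=np.meshgrid(np.arange(w),np.arange(h)); z=f["range_z"]
    P=np.stack([(u-f["cx"])/f["fx"]*z,(v-f["cy"])/f["fy"]*z,z],-1)
    return (P-f["t"])@f["R"], z>0
def mask(f,col):
    hsv=cv2.cvtColor(f["image"],cv2.COLOR_RGB2HSV)
    r={"orange":((4,110,60),(16,255,255)),"blue":((103,130,40),(122,255,255))}[col]
    return cv2.inRange(hsv,*r)>0
def plane(P):
    for _ in range(6):
        c=np.median(P,0) if _==0 else P.mean(0); n=np.linalg.svd(P-c,full_matrices=False)[2][2]
        d=abs((P-c)@n); k=d<max(.004,np.percentile(d,80)) ; P=P[k]
    return c,n,P
E
python3 - <<'E'
from h import *; import pickle
fs=pickle.load(open("f0.pkl","rb"))
for n in("scene","side"):
    f=fs[n];P,ok=cloud(f)
    box=ok&(P[...,0]>.5)&(P[...,0]<.9)&(P[...,1]>-.25)&(P[...,1]<.3)&(P[...,2]>.02)
    for col,zmin in(("orange",.12),("blue",.16)):
        Q=P[mask(f,col)&box&(P[...,2]>zmin)]
        if col=="blue": Q=Q[Q[:,1]>.03]
        if len(Q)<30: print(n,col,len(Q));continue
        c,nn,K=plane(Q)
        nn*=np.sign(nn[1])
        print(n,col,len(Q),len(K),"c",c.round(4),"n",nn.round(4),"tilt",np.arcsin(nn[2]).round(3),"az",np.arctan2(nn[1],nn[0]).round(3),
          "min",np.percentile(K,1,0).round(3),"max",np.percentile(K,99,0).round(3))
    # rim: top of walls, band z .118-.13
    Q=P[box&(abs(P[...,2]-.125)<.004)]
    print("rim",len(Q))
    r=cv2.minAreaRect((Q[:,:2]*1000).astype(np.float32));print(r)
    # front outer face (blue band/white) below the rim
    Q=P[box&(P[...,2]<.115)&(P[...,2]>.03)&(P[...,0]>.76)&(P[...,1]>-.08)&(P[...,1]<.09)]
    c,nn,K=plane(Q);print("front",len(K),c.round(4),nn.round(4),np.arctan2(nn[1],nn[0]))
    # bystanders
    for nm,(u,v) in ({"roll":(232,182),"wipes":(222,225),"jar":(431,229),"hA":(433,258),"hB":(423,276)} if n=="scene" else {"roll":(193,202),"hA":(383,190),"hB":(388,210),"jar":(371,175)}).items():
        print(nm,P[v,u].round(3),ok[v,u])
E
```

```text
scene orange 617 613 c [ 0.5636 -0.0834  0.2184] n [0.3584 0.9273 0.1076] tilt 0.108 az 1.202 min [ 0.502 -0.105  0.12 ] max [ 0.614 -0.056  0.277]
scene blue 808 296 c [0.637  0.1629 0.3196] n [ 0.3498  0.8893 -0.2946] tilt -0.299 az 1.196 min [0.514 0.083 0.17 ] max [0.727 0.214 0.328]
rim 978
((688.7734985351562, -19.158920288085938), (237.9598846435547, 459.7747802734375), 70.05750274658203)
front 644 [0.8685 0.0197 0.0687] [ 0.8268 -0.1242  0.5487] -0.14916475901113965
roll [ 0.452 -0.161  0.094] True
wipes [ 0.583 -0.182  0.084] True
jar [0.612 0.273 0.067] True
hA [0.686 0.26  0.055] True
hB [0.737 0.225 0.059] True
side orange 285 273 c [ 0.5735 -0.0892  0.2144] n [0.3457 0.9331 0.0987] tilt 0.099 az 1.216 min [ 0.502 -0.108  0.123] max [ 0.615 -0.056  0.277]
side blue 1803 919 c [0.6771 0.1256 0.2895] n [ 0.35    0.9068 -0.2348] tilt -0.237 az 1.202 min [0.574 0.082 0.165] max [0.726 0.175 0.336]
rim 898
((736.0032348632812, -48.51762390136719), (246.72755432128906, 427.4333801269531), 66.03455352783203)
front 536 [0.8646 0.0156 0.0736] [ 0.9017 -0.0908  0.4228] -0.10035262661622378
roll [ 0.443 -0.156  0.092] True
hA [0.685 0.259 0.061] True
hB [0.736 0.224 0.056] True
jar [0.631 0.271 0.064] True
```

View pics/wrist0.png

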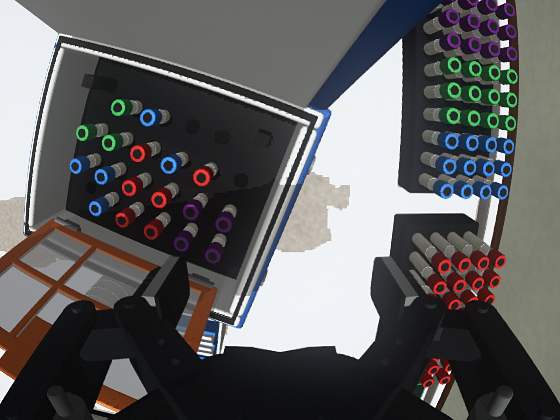

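The wrist view gives the rim corners at about (60,36), (328,108), (240,326) and (27,233). The flap is lower left and the lid is at the top edge.

```bash
cat >> h.py <<'E'
def fish(f,u,v,z):
    x,y=u-f["cx"],v-f["cy"];r=np.hypot(x,y);th=r/f["fx"]
    d=np.array([x/r*np.sin(th),y/r*np.sin(th),np.cos(th)])@f["R"]; c=-f["R"].T@f["t"]
    return c+d*(z-c[2])/d[2]
E
python3 - <<'E'
from h import *; import pickle
fs=pickle.load(open("f0.pkl","rb"));f=fs["wrist"]
C=[fish(f,u,v,.125)[:2] for u,v in((60,36),(328,108),(240,326),(27,233))]
for i in range(4):
    d=C[(i+1)%4]-C[i];print(C[i].round(4),np.hypot(*d).round(4),np.arctan2(d[1],d[0]).round(3))
print(np.mean(C,0))
# pinhole corner checks (front corners): project candidates later; flap & lid geometry with az
a=1.205;ex=np.array([np.cos(a),np.sin(a),0]);ey=np.array([-ex[1],ex[0],0])
for n in("scene","side"):
    g=fs[n];P,ok=cloud(g)
    box=ok&(P[...,0]>.45)&(P[...,0]<.9)&(P[...,1]>-.25)&(P[...,1]<.3)
    for col,zs,y0 in(("orange",(.12,.15,.18,.21,.24,.27,.30),-1),("blue",(.03,.06,.09,.12,.17,.2,.24,.28,.32,.335),-1)):
        Q=P[mask(g,col)&box];s=Q@ex;t=Q@ey
        for z in zs:
            k=abs(Q[:,2]-z)<.008
            if col=="blue" and z>.15:k&=Q[:,1]>.03
            if k.sum()>5:print(n,col,z,k.sum(),"s",np.percentile(s[k],[1,50,99]).round(3),"t",np.percentile(t[k],[1,99]).round(3))
    # projections of corners
    for c in C:
        X=g["R"]@np.array([*c,.125])+g["t"];print("px",n,(X[:2]/X[2]*g["fx"]+[g["cx"],g["cy"]]).round(1))
E
```

```text
[0.4806 0.1541] 0.2445 -0.331
[0.7119 0.0746] 0.21 -1.932
[ 0.6376 -0.1218] 0.2436 2.767
[ 0.4109 -0.0328] 0.1994 1.214
[0.56022465 0.01851438]
scene orange 0.12 115 s [0.091 0.135 0.244] t [-0.889 -0.433]
scene orange 0.15 34 s [0.128 0.131 0.133] t [-0.606 -0.447]
scene orange 0.18 98 s [0.125 0.128 0.13 ] t [-0.607 -0.434]
scene orange 0.21 34 s [0.123 0.125 0.126] t [-0.607 -0.48 ]
scene orange 0.24 92 s [0.119 0.122 0.124] t [-0.607 -0.48 ]
scene orange 0.27 108 s [0.114 0.118 0.12 ] t [-0.593 -0.443]
scene blue 0.09 461 s [0.044 0.324 0.369] t [-0.83  -0.468]
scene blue 0.12 260 s [0.109 0.236 0.322] t [-0.644 -0.634]
scene blue 0.17 6 s [0.33  0.333 0.338] t [-0.638 -0.633]
scene blue 0.32 644 s [0.368 0.382 0.39 ] t [-0.635 -0.402]
scene blue 0.335 287 s [0.368 0.375 0.384] t [-0.633 -0.404]
px scene [369.4 172.9]
px scene [349.8 248.9]
px scene [249.  227.5]
px scene [285.7 158.1]
side orange 0.12 70 s [0.08  0.135 0.259] t [-0.905 -0.443]
side orange 0.15 27 s [0.127 0.128 0.132] t [-0.609 -0.449]
side orange 0.18 29 s [0.123 0.124 0.129] t [-0.609 -0.468]
side orange 0.21 23 s [0.121 0.122 0.126] t [-0.608 -0.462]
side orange 0.24 22 s [0.117 0.118 0.122] t [-0.608 -0.481]
side orange 0.27 59 s [0.114 0.117 0.119] t [-0.597 -0.449]
side blue 0.03 165 s [-0.001  0.132  0.329] t [-0.7   -0.462]
side blue 0.06 138 s [-0.01   0.036  0.31 ] t [-0.721 -0.407]
side blue 0.09 504 s [0.042 0.316 0.369] t [-0.831 -0.437]
side blue 0.12 471 s [0.105 0.168 0.32 ] t [-0.644 -0.452]
side blue 0.17 72 s [0.327 0.334 0.354] t [-0.64  -0.621]
side blue 0.2 77 s [0.334 0.341 0.361] t [-0.639 -0.623]
side blue 0.24 88 s [0.344 0.351 0.372] t [-0.639 -0.622]
side blue 0.28 100 s [0.353 0.36  0.38 ] t [-0.64  -0.621]
side blue 0.32 807 s [0.363 0.371 0.392] t [-0.638 -0.43 ]
side blue 0.335 252 s [0.367 0.373 0.381] t [-0.634 -0.452]
px side [301.4 146.2]
px side [340.4 215.5]
px side [250.5 238.3]
px side [226.6 162.7]
```

```bash
python3 - <<'E'
import cv2
a=cv2.imread("pics/scene0.png")[90:300,190:450]; b=cv2.imread("pics/side0.png")[70:280,170:430]
import numpy as np
cv2.imwrite("pics/crop1.png",cv2.resize(np.hstack([a,b]),None,fx=1.53,fy=1.53*1.6))
E
```

```text
(no output)
```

View pics/crop1.png

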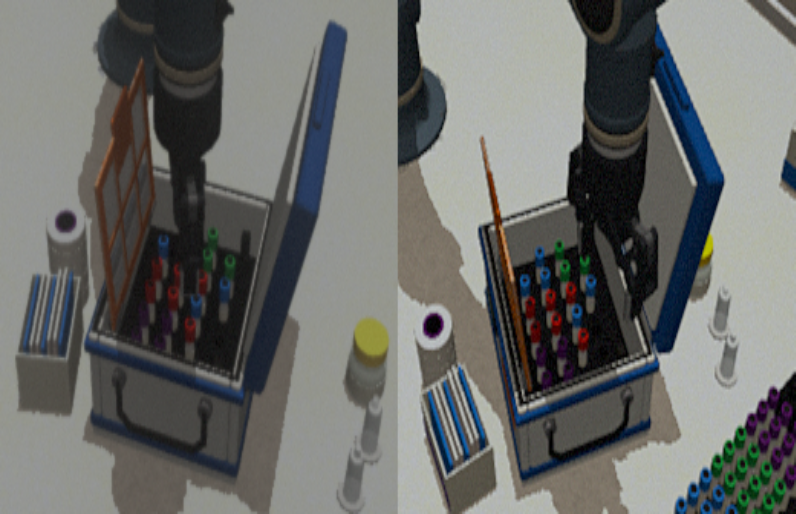

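The measurements agree across views. Carrier x points at about 1.205 rad, with its centre near (0.560, 0.018). The flap angle is about 1.68 and the lid about 1.81. The crop shows free room behind both the flap and the lid. Next I shut the fingers and fold the flap.

```bash
cat >> h.py <<'E'
a=1.205; EX=np.array([np.cos(a),np.sin(a)]); EY=np.array([-EX[1],EX[0]])
T0=-.518; RPY=[np.pi,0,a-np.pi/2]
def W(s,z,t=T0): # z = fingertip height
    return [*(s*EX+t*EY),z+.011]
def st(robot,tag=""):
    q=robot.sense();p=q["tcp_pos"];print(tag,"t%.1f"%q["t"],"s %.4f t %.4f tip %.4f"%(p[:2]@EX,p[:2]@EY,p[2]-.011),"F(s,t,z)",(q["wrist_force"][:2]@EX).round(1),(q["wrist_force"][:2]@EY).round(1),q["wrist_force"][2].round(1))
def flap(th,r,hw=.011): return W(.134+r*np.cos(th)-.0025*np.sin(th)-hw,.1075+r*np.sin(th)+.0025*np.cos(th))
def lid(th,r,hw=.011): return W(.322-r*np.cos(th)+.028*np.sin(th)+hw,.125+r*np.sin(th)+.028*np.cos(th))
E
python3 - <<'E'
from h import *; from plant import robot; import cv2
for p in [W(.08,.32),W(.08,.235),flap(0,.112),W(.233,.37),W(.45,.37),W(.44,.3),lid(1.,.17),lid(0,.17)]:
    print(np.round(p,3), robot.inverse_kinematics(p,RPY) is not None)
robot.grip(0.0); 
p=robot.sense()["tcp_pos"]; robot.move_straight([p[0],p[1],.335],vel=.25)
robot.goto(W(.08,.32),RPY); st(robot,"over")
robot.move_straight(W(.078,.235),vel=.15); st(robot,"down")
for n in("scene","side"):
    cv2.imwrite(f"pics/{n}2.png",robot.grab_frame(n)["image"][60:270,170:450,::-1])
cv2.imwrite("pics/two2.png",cv2.resize(np.hstack([cv2.imread("pics/scene2.png"),cv2.imread("pics/side2.png")]),None,fx=1.42,fy=1.42))
E
```

```text
[ 0.512 -0.111  0.331] True
[ 0.512 -0.111  0.246] True
[0.568 0.034 0.121] True
[0.567 0.032 0.381] True
[0.645 0.235 0.381] True
[0.641 0.226 0.311] True
[0.578 0.062 0.294] True
[ 0.542 -0.033  0.164] True
over t2.3 s 0.0815 t -0.5184 tip 0.3196 F(s,t,z) 0.8 -0.1 -0.5
down t3.1 s 0.0788 t -0.5189 tip 0.2355 F(s,t,z) 0.6 0.2 0.0
```

View pics/two2.png

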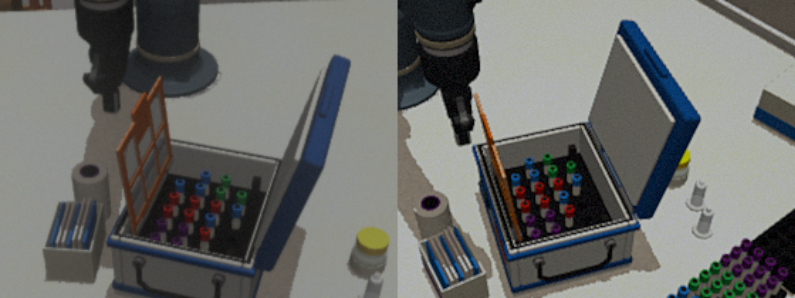

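The closed fingers (scene crop ~[110,100]) stand just behind the flap's free edge, clear of everything. I push along the arc with force monitoring.

```bash
python3 - <<'E'
from h import *; from plant import robot; import cv2
th0=1.66
robot.move_straight(flap(th0,.125),vel=.08); st(robot,"touch")
for th in (1.4,1.1,.85,.6,.4,.2,.08):
    r=.112+.013*th/1.66
    hit=robot.move_straight(flap(th,r),vel=.08,contact_N=12); st(robot,f"{th}")
    if hit: print("HIT");break
else:
    p=flap(0,.112);p[2]-=.006
    print(robot.move_straight(p,vel=.015,contact_N=6)); st(robot,"press")
for n in("scene","side"):
    cv2.imwrite(f"pics/{n}3.png",robot.grab_frame(n)["image"][60:270,170:450,::-1])
cv2.imwrite("pics/two3.png",cv2.resize(np.hstack([cv2.imread("pics/scene3.png"),cv2.imread("pics/side3.png")]),None,fx=1.42,fy=1.42))
E
```

```text
touch t3.7 s 0.1098 t -0.5178 tip 0.2317 F(s,t,z) 0.1 0.6 0.9
1.4 t4.2 s 0.1419 t -0.5178 tip 0.2289 F(s,t,z) 0.7 -0.8 0.5
1.1 t4.9 s 0.1757 t -0.5178 tip 0.2158 F(s,t,z) -0.4 0.1 0.7
0.85 t5.4 s 0.1997 t -0.5177 tip 0.1978 F(s,t,z) -0.4 -1.0 1.0
0.6 t5.9 s 0.2181 t -0.5176 tip 0.1749 F(s,t,z) -0.2 0.0 -0.6
0.4 t6.3 s 0.2281 t -0.5176 tip 0.1539 F(s,t,z) -0.1 0.2 0.0
0.2 t6.8 s 0.2337 t -0.5175 tip 0.1317 F(s,t,z) 0.3 -0.2 -0.4
0.08 t7.1 s 0.2348 t -0.5176 tip 0.1184 F(s,t,z) 0.2 0.6 0.9
False
press t8.2 s 0.2349 t -0.5180 tip 0.1040 F(s,t,z) -0.4 0.2 0.8
```

View pics/two3.png

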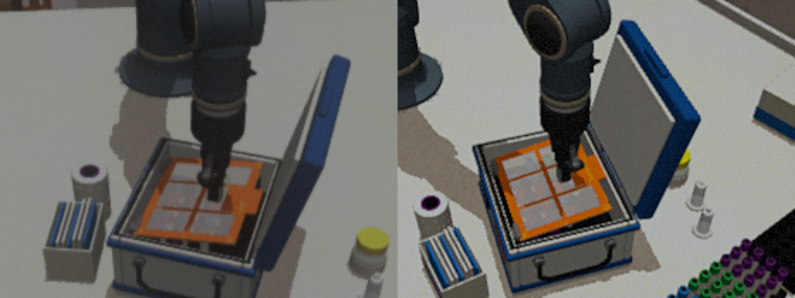

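The flap is nearly down and spans the box interior, but the finger force has not risen yet. I keep pressing slowly until the posts push back.

```bash
python3 - <<'E'
from h import *; from plant import robot
def fa(tag):
    g=robot.grab_frame("scene");P,ok=cloud(g)
    s=P[...,:2]@EX;t=P[...,:2]@EY
    Q=P[ok&mask(g,"orange")&(s>.12)&(s<.325)&(abs(t-T0)<.11)&(P[...,2]>.09)]
    A=np.c_[Q[:,:2]@EX-.134,Q[:,:2]@EY-T0,np.ones(len(Q))];c=np.linalg.lstsq(A,Q[:,2],rcond=None)[0]
    print(tag,"flap slope",c.round(4),"n",len(Q),"max s",(Q[:,:2]@EX).max().round(3))
fa("now")
p=flap(0,.112);z0=robot.sense()["tcp_pos"][2]
for i in range(8):
    p[2]=z0-.002*(i+1); hit=robot.move_straight(p,vel=.01,contact_N=4); st(robot,i)
    if hit or robot.sense()["wrist_force"][2]>4: break
fa("pressed")
E
```

```text
now flap slope [0.1599 0.0012 0.1099] n 1732 max s 0.302
0 t8.7 s 0.2349 t -0.5179 tip 0.1019 F(s,t,z) 0.2 0.5 0.1
1 t9.1 s 0.2349 t -0.5180 tip 0.1000 F(s,t,z) -0.3 1.1 -0.1
2 t9.4 s 0.2349 t -0.5179 tip 0.0979 F(s,t,z) 0.3 0.2 -0.5
3 t9.8 s 0.2349 t -0.5179 tip 0.0960 F(s,t,z) 0.3 0.7 0.4
4 t10.1 s 0.2349 t -0.5179 tip 0.0940 F(s,t,z) -0.1 1.0 0.5
5 t10.5 s 0.2349 t -0.5179 tip 0.0919 F(s,t,z) -0.5 0.2 0.7
6 t10.8 s 0.2349 t -0.5179 tip 0.0899 F(s,t,z) 0.2 -0.1 0.6
7 t11.2 s 0.2349 t -0.5179 tip 0.0880 F(s,t,z) 0.0 0.8 -0.1
pressed flap slope [0.0135 0.0023 0.1096] n 1756 max s 0.303
```

The flap slope is now 0.013 rad, but the nominal tip height (0.088) sits below the flap's top. I need a close look before pressing further.

```bash
python3 - <<'E'
from h import *; from plant import robot
q=robot.sense();print(q["opening"],q["tcp_pos"],q["tcp_rot"])
a=robot.grab_frame("scene")["image"][90:250,220:400,::-1]
b=robot.grab_frame("wrist")["image"][:,:,::-1]
c=robot.grab_frame("side")["image"][80:240,200:380,::-1]
L=np.vstack([cv2.resize(a,(337,300)),cv2.resize(c,(337,300))])
cv2.imwrite("pics/p4.png",np.hstack([L,cv2.resize(b,(460,345))[np.r_[0:345,[344]*255]]]))
E
```

```text
-0.002481583556422866 [0.56774273 0.0341504  0.09901909] [ 3.14152492e+00  9.67184973e-05 -3.65797859e-01]
```

View pics/p4.png

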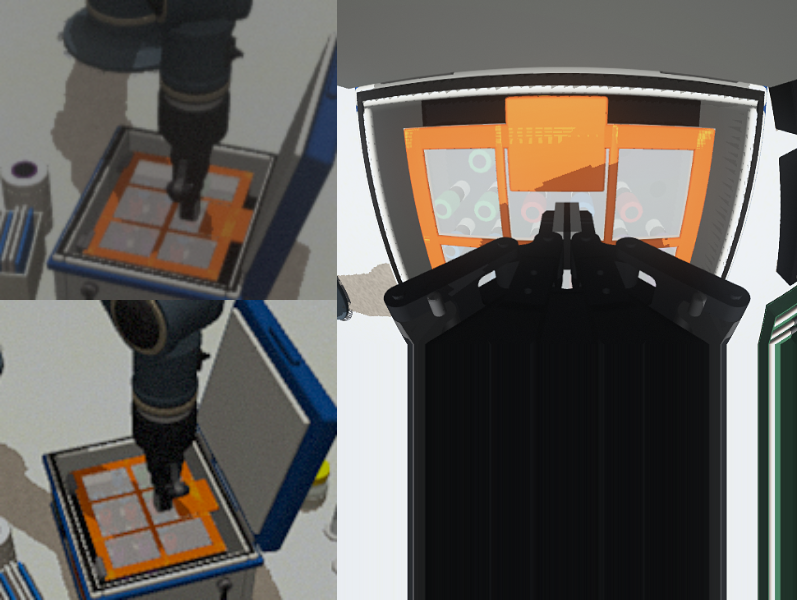

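The fingers are pressing on the middle of the flap, which is nearly flat. I lower further until the posts respond, then check the slope.

```bash
python3 - <<'E'
from h import *; from plant import robot
def fa(tag):
    g=robot.grab_frame("scene");P,ok=cloud(g)
    s=P[...,:2]@EX;t=P[...,:2]@EY
    Q=P[ok&mask(g,"orange")&(s>.12)&(s<.325)&(abs(t-T0)<.11)&(P[...,2]>.09)]
    A=np.c_[Q[:,:2]@EX-.134,Q[:,:2]@EY-T0,np.ones(len(Q))];c=np.linalg.lstsq(A,Q[:,2],rcond=None)[0]
    print(tag,"flap slope",c.round(4))
p=flap(0,.112);z0=robot.sense()["tcp_pos"][2]
for i in range(6):
    p[2]=z0-.0008*(i+1); hit=robot.move_straight(p,vel=.01,contact_N=5)
    robot.sleep(.1); fz=np.mean([(robot.sense()["wrist_force"][2],robot.sleep(.02))[0] for _ in range(5)]); st(robot,i);print(fz); fa(i)
    if hit or fz>4.5: break
E
```

```text
0 t11.8 s 0.2350 t -0.5180 tip 0.0872 F(s,t,z) -0.2 -0.1 -0.2
0.2778489301937246
0 flap slope [0.0067 0.0036 0.1097]
1 t12.3 s 0.2350 t -0.5180 tip 0.0864 F(s,t,z) 0.8 -0.9 0.4
0.31407589900333566
1 flap slope [-0.0004  0.0022  0.1097]
2 t12.8 s 0.2350 t -0.5180 tip 0.0858 F(s,t,z) -0.6 1.4 4.0
3.1064158087716764
2 flap slope [-0.0056  0.0023  0.1096]
3 t13.3 s 0.2351 t -0.5180 tip 0.0853 F(s,t,z) -0.5 1.4 6.5
5.49825501545582
3 flap slope [-0.0103  0.0016  0.1096]
```

The flap is seated flat with the posts pushing back at 5.5 N, and the effective tip is 24 mm above nominal. Now I retreat upward, go over behind the lid, and push it most of the way.

```bash
cat >> h.py <<'E'
def fa(robot,tag):
    g=robot.grab_frame("scene");P,ok=cloud(g)
    s=P[...,:2]@EX;t=P[...,:2]@EY
    Q=P[ok&mask(g,"orange")&(s>.12)&(s<.325)&(abs(t-T0)<.11)&(P[...,2]>.09)]
    A=np.c_[Q[:,:2]@EX-.134,Q[:,:2]@EY-T0,np.ones(len(Q))];c=np.linalg.lstsq(A,Q[:,2],rcond=None)[0]
    print(tag,"flap slope",c.round(4))
def low(p,d=.024): return [p[0],p[1],p[2]-d]
E
python3 - <<'E'
from h import *; from plant import robot
robot.move_straight(W(.235,.15),vel=.1); robot.move_straight(W(.235,.355),vel=.25); fa(robot,"free")
robot.move_straight(W(.45,.355),vel=.25); robot.move_straight(W(.45,.275),vel=.15); st(robot,"behind")
robot.move_straight(W(.41,.281),vel=.1); st(robot,"touch")
for th in (1.57,1.35,1.1,.9,.7,.5,.35,.22):
    hit=robot.move_straight(low(lid(th,.178)),vel=.08,contact_N=15); st(robot,th)
    if hit: print("HIT");break
b=robot.grab_frame("scene")["image"][60:270,170:450,::-1];c=robot.grab_frame("side")["image"][60:270,170:450,::-1]
cv2.imwrite("pics/two5.png",cv2.resize(np.hstack([b,c]),None,fx=1.42,fy=1.42))
E
```

```text
free flap slope [-0.0023  0.0019  0.1096]
behind t16.8 s 0.4499 t -0.5187 tip 0.2763 F(s,t,z) 0.4 -0.4 0.5
touch t17.4 s 0.4095 t -0.5182 tip 0.2816 F(s,t,z) -0.1 -0.4 -0.6
1.57 t18.1 s 0.3597 t -0.5180 tip 0.2782 F(s,t,z) -0.2 -0.3 0.0
1.35 t18.8 s 0.3203 t -0.5181 tip 0.2806 F(s,t,z) 0.7 -0.3 0.1
1.1 t19.5 s 0.2760 t -0.5181 tip 0.2719 F(s,t,z) -0.1 -0.2 0.7
0.9 t20.1 s 0.2433 t -0.5180 tip 0.2575 F(s,t,z) 0.7 -0.1 0.4
0.7 t20.7 s 0.2141 t -0.5178 tip 0.2367 F(s,t,z) 0.2 -0.4 -0.1
0.5 t21.3 s 0.1897 t -0.5177 tip 0.2105 F(s,t,z) -0.1 0.5 0.3
0.35 t21.8 s 0.1748 t -0.5177 tip 0.1877 F(s,t,z) -0.5 0.2 -0.4
0.22 t22.2 s 0.1650 t -0.5177 tip 0.1666 F(s,t,z) 0.3 -0.4 0.2
```

View pics/two5.png

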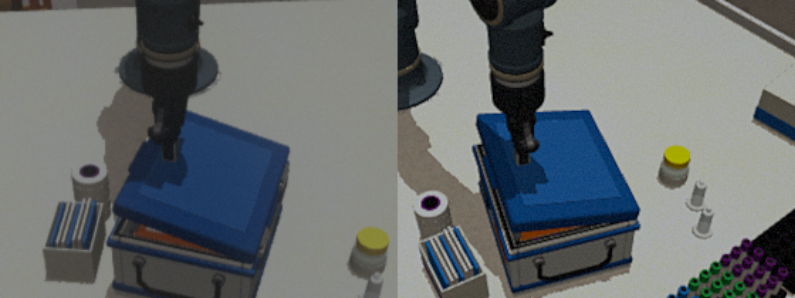

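The lid is moving under control and is almost down, with the flap flat beneath it and the bystanders undisturbed. I press slowly until the gasket reacts, tracking the lid angle.

```bash
cat >> h.py <<'E'
def la(robot,tag):
    g=robot.grab_frame("scene");P,ok=cloud(g); s=P[...,:2]@EX;t=P[...,:2]@EY
    Q=P[ok&mask(g,"blue")&(s>.12)&(s<.315)&(t<-.41)&(t>-.635)&(P[...,2]>.14)]
    A=np.c_[.322-Q[:,:2]@EX,Q[:,:2]@EY-T0,np.ones(len(Q))]
    for _ in range(4):
        c=np.linalg.lstsq(A,Q[:,2],rcond=None)[0];e=abs(A@c-Q[:,2]);k=e<max(.004,np.median(e)*2);A=A[k];Q=Q[k]
    print(tag,"lid slope",c.round(4),len(Q))
E
python3 - <<'E'
from h import *; from plant import robot
la(robot,"now")
for th in(.12,.06):robot.move_straight(low(lid(th,.177)),vel=.04,contact_N=15)
st(robot);la(robot,.06)
p=low(lid(0,.176));z=robot.sense()["tcp_pos"][2]
for i in range(24):
    z-=.001;hit=robot.move_straight([p[0],p[1],z],vel=.015,contact_N=10)
    fz=np.mean([(robot.sense()["wrist_force"][2],robot.sleep(.02))[0] for _ in range(4)])
    if i%3==0 or fz>5: st(robot,i);print(fz.round(1));la(robot,i)
    if hit or fz>11:break
E
```

```text
now lid slope [0.2108 0.0075 0.154 ] 6249
 t23.4 s 0.1578 t -0.5177 tip 0.1391 F(s,t,z) -0.1 0.5 -0.4
0.06 lid slope [0.0522 0.0071 0.1537] 6057
0 t23.8 s 0.1570 t -0.5180 tip 0.1384 F(s,t,z) -0.7 -0.7 -0.2
0.1
0 lid slope [0.051  0.0066 0.1538] 6089
3 t24.8 s 0.1571 t -0.5179 tip 0.1353 F(s,t,z) 0.3 -0.3 0.7
0.3
3 lid slope [0.034  0.0066 0.1538] 6019
6 t25.8 s 0.1571 t -0.5180 tip 0.1323 F(s,t,z) 0.0 -0.5 0.4
0.5
6 lid slope [0.017  0.0068 0.1537] 6012
9 t26.8 s 0.1570 t -0.5180 tip 0.1293 F(s,t,z) -0.0 -0.4 -0.1
0.6
9 lid slope [-0.0005  0.0058  0.1538] 5977
11 t27.5 s 0.1568 t -0.5181 tip 0.1281 F(s,t,z) -2.4 2.8 8.2
8.1
11 lid slope [-0.0079  0.0065  0.1539] 5968
12 t27.8 s 0.1567 t -0.5181 tip 0.1277 F(s,t,z) -3.4 2.8 11.6
11.4
12 lid slope [-0.0105  0.0067  0.1539] 5969
```

Seated on the gasket with 11 N reaction. Now I release and check.

```bash
python3 - <<'E'
from h import *; from plant import robot
robot.move_straight(W(.157,.16),vel=.05); robot.move_straight(W(.157,.32),vel=.2); la(robot,"free"); robot.sleep(1); la(robot,"later"); st(robot)
b=robot.grab_frame("scene")["image"][60:270,170:450,::-1];c=robot.grab_frame("side")["image"][60:270,170:450,::-1]
cv2.imwrite("pics/two6.png",cv2.resize(np.hstack([b,c]),None,fx=1.42,fy=1.42))
E
```

```text
free lid slope [-0.005   0.0061  0.1539] 6413
later lid slope [-0.0048  0.0055  0.1539] 6393
 t30.8 s 0.1570 t -0.5180 tip 0.3200 F(s,t,z) -0.9 -0.1 0.3
```

View pics/two6.png

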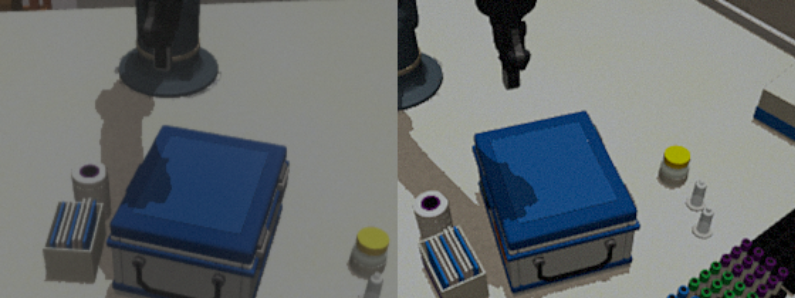

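The lid lies flat and shut all round, the bystanders stand as before, and the arm is clear. I hand in.

```bash
python3 -c "
from plant import robot
robot.close_job()"
```

```text
the job is handed in; nothing more can be done
```

The flap is folded flat over the tubes and the lid is fully shut over it. I did both in that order with the closed fingers, gripping nothing, and handed the job in about 31 s into the 58 s allowed.

- **Flap:** I pressed until the posts pushed back with about 5.5 N. After release its slope measured about -0.002 rad, which is flat.
- **Lid:** I closed it slowly and seated it on the gasket with about 11 N. After release its slope was about -0.005 rad, unchanged a second later, with its top at about 154 mm.
- **Surroundings:** In the last pictures the roll, wipes, jar and holders look where they were, and the arm is clear of everything. The tubes could not be checked directly once the lid was shut.

**Disagreements:**
- The fingertips touched about 24 mm higher than the tool position and nose length implied. I corrected for this from the observed contact and never found the cause.
- The wrist force stayed near its noise level while swinging the flap and lid, although about 4 N was expected for the lid. It only rose at the posts and the gasket.

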